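Park the objective lens in the socket that is really empty

TASK

Take the microscope objective out of its ring stand and park it, nose down, in the one socket of the grey block that is really empty, pressed fully home so that its shoulder lies flush on the block, then let go of it. Three of the four sockets still hold a leftover metal spacer that cannot be seen under the dust membranes, so feel for it with the barrel, gently and slowly: push just enough to get past the spring ball in each socket, never push with more than 25 N, and if it stops short, draw it out and try another socket. Keep the lens upright and leave the other things on the table where they are.

Things in the scene. Friction and masses are not known exactly. Their poses are not given: they have to be found in the camera images.
- objective: microscope objective, rigid, round, about 0.15 kg, 76 mm tall, upright, nose down, in the stand. Origin: centre of the nose face; z up its axis. From the nose up: steel barrel 22 mm diameter, 34 mm long, nose rim bevelled 3 mm; flat shoulder; wide body 34 mm diameter from 34 to 70 mm, the part to grip, tool centre 54 to 60 mm above the origin; thread 20 mm diameter, 6 mm
- shoulder (a point): centre of the objective's flat shoulder, on its axis, 34 mm above the nose; the shoulder lies on the block's top face when the objective is fully home
- stand: fixed dark steel ring, 50 mm outside diameter, 40 mm tall, straight hole 27 mm diameter; the objective hangs in it at the start, shoulder on the rim. Origin: centre of the underside
- base: fixed dark steel base plate 125 x 125 x 6 mm, carrying the block 8 mm higher on four short posts. In the gap lies a sprung plate, the floor of all four sockets; it gives 1 mm per 6 N and bottoms after 4 mm. Origin: centre of the underside. What stands in a socket passes the push on to the plate: it must not be loaded with more than 25 N
- block: fixed grey parking block 105 x 105 x 48 mm over the base plate, with four identical round sockets, 2 x 2, 48 mm apart. Origin: centre of the underside, 14 mm above the table, x and y along its sides. Sockets: 23.5 mm diameter (0.75 mm play all round the barrel), mouth bevelled 2 mm, 48 mm deep. 3 mm inside each mouth a black slit dust membrane hides the inside; it gives way without force
- socket0 (a point): mouth centre of a socket, 62 mm above the table, at x -24, y -24 mm in the block's frame. In every socket a small spring ball in the side wall, 10 mm below the top face (6 to 14 mm), pushes sideways on the barrel with 4 to 8 N: the barrel goes on past it against a steady drag of 2 to 6 N and does not sink by its own weight, it has to be pressed down
- socket1 (a point): mouth centre of a socket, 62 mm above the table, at x -24, y +24 mm in the block's frame. Three sockets, other ones each time, hold a leftover spacer: a loose metal cylinder 20 mm diameter, 24 mm tall, standing on the sprung floor. There the barrel meets it 24 mm down, 10 mm short of home, and the force climbs 6 N per mm. The spacers are to stay
- socket2 (a point): mouth centre of a socket, 62 mm above the table, at x +24, y -24 mm in the block's frame. The one empty socket has only a thin pad on its floor, 43 mm below the top face, which the 34 mm barrel does not reach: there the shoulder comes down on the block's top face
- socket3 (a point): mouth centre of a socket, 62 mm above the table, at x +24, y +24 mm in the block's frame. Whichever socket is tried, what is in it must not be pushed with more than 25 N; a slow descent (under 20 mm/s) with a force stop at 10 to 13 N keeps to that. The pushes of the barrel on the socket's walls, ball and rim should stay below 80 N added up
- eyepiece: bystander, loose: black eyepiece, 38 mm diameter, 50 mm tall; origin at the centre of the underside
- jar: bystander, loose: amber jar with blue cap, 56 mm diameter, 85 mm tall; origin at the centre of the underside
- washbottle: bystander, loose: white bottle with blue cap, 66 mm diameter, 170 mm tall; origin at the centre of the underside
- slidebox: bystander, loose: wooden slide box 80 x 60 x 30 mm; origin at the centre of the underside
- petri: bystander, loose: clear closed petri dish, 90 mm diameter, 15 mm tall; origin at the centre of the underside
- screwdriver: bystander, loose: screwdriver with black handle, lying along its own x, about 200 mm long and under 35 mm high; origin below its middle
- dustcap: bystander, loose: black dust cap, 28 mm diameter, 14 mm tall; origin at the centre of the underside
Not all that is in view belongs to the job. Leave any green look-alike of the objective alone.

How it is judged:
By the outcome, as a careful person would: the job done as asked, in the order asked, and still so for the second after the job is handed in, with the robot touching nothing.
It also fails if it takes over 64 s, if anything falls off the work surface, if the arm or the gripper's body presses on something with over 40 N, if the wrist force passes 120 N, or if a joint passes its speed limit or range.

ROBOT

A 6-joint arm with a two-finger parallel gripper is mounted at the origin on the work surface. World frame = base frame: x ahead of the robot, y to its left, z up, the work surface at z = 0. Lengths are in mm, angles in rad, forces in N, time in s.
With the tool pointing down it reaches from about 325 to 925 mm from the base axis. Payload 3.1 kg.
Tool frame: the origin (TCP) lies between the finger pads, 19 mm behind the fingertips; this is the grasp point; z points along the fingers, y is the line along which they close (so a half turn about z gives the same grasp; the last joint's range is limited). The gripper opens to 85 mm and grips with 20 to 120 N. Pads are 22 mm wide; open, the fingers measure 114 mm over their backs; the gripper's body (76 mm by 85 mm) begins 54 mm behind the grasp point. The pads swing forward as they close: fully open they stand 13 mm farther back than shut.
Start: joints at [-1.446, 0.217, 1.613, -0, 1.311, -0.112], TCP at [146.641, -607.565, 250] pointing down, gripper open.
Joint ranges: [-2.75, 2.75], [-0.78, 2.1], [0.31, 2.55], [-1.13, 4.27], [0.13, 2.63], [-2.58, 2.58]. Speed limits (rad/s): [2.79, 2.79, 3.14, 3.14, 3.14, 3.14].

INTERFACE

Orientations are given as a rotation vector (axis times angle).
In Python, from workcell import telemetry, optics, job gives the robot as it stands. The module is installed in compiled form; this text tells all that it offers.
- The arm moves only by the shell command python3 -m pendant 'ROWS'. ROWS is JSON, a list of rows, each a list of 7 numbers: the turn, a rotation vector about the tool's x, y, z in rad, then the shift along the tool's x, y, z in cm, then the closure, from 0 (fully open) to 1 (shut). In form: [[rx, ry, rz, tx, ty, tz, jaw], ...]. A call has exactly 10 rows; each row shifts and turns the commanded pose from where the row before left it, along the tool's axes as they then stand; what a row does not reach is not made up. A row lasts 1/10 s, in which the tool goes at most 50 mm and 8.59 degrees, less where a joint would pass 70% of its speed; a pose out of reach is approached as far as the arm can. A call is refused whole if a number of a shift passes 5 or a number of a turn 0.15, either way. A call with a gripper value outside its range is refused whole. The fingers move at their own pace and stop on an object; the grip force is fixed at half the most. Time passes only in rows, so rows that do not move let the fingers close, or fill a call up. It gives the time, the measured TCP pose, the force, the opening and the grip force at its end, in the units of the state.
- telemetry.get_state(): the state, without advancing time (a new reading comes with each control period).
- optics.camera(name): name is "scene" or "top" or "wrist"; returns (picture, depth): 384x512x3 uint8, blue, green, red; 384x512 float32, mm along the optical axis (not along the pixel's ray), 0 where there is no reading.
- optics.calibration(name): a dict with "vertical_fov" (degrees; the focal length in pixels is half the picture's height over the tangent of half this angle, whatever the lens; pixels are square), "cx", "cy" (the principal point, pixels), "world_to_cam" (4x4, takes a point from world to camera coordinates); the wrist camera has in their place "mount" (4x4, takes a point from camera to tool coordinates, whose origin is the TCP and whose axes are the flange's). Camera axes: x right, y up, looking along -z (the intrinsics and any distortion apply to the point x, -y, -z); pixel columns grow to the right and rows downward; lengths in mm; the calibration is good to about 2 mm. The wrist camera is an equidistant fisheye: a pixel r from the principal point sees the ray r / f radians off the axis. A picture is of the moment at which its call begins: read the wrist's pose just before it. calibration takes no time and is no camera call.
- job.sign_off(): hands the job in; it is judged then, once.
The state is a dict: "time": time; "joint_positions": joint angles; "joint_vel": joint speeds; "tau": joint torques, N m; "tcp_pos": TCP position; "orientation": TCP orientation; "ft_force": force on the tool from outside, world axes, zero at the start; "moment": the same for the moment, N m; "opening": finger opening in mm; "grip_force": force on a finger pad.
Only numpy, scipy, OpenCV 4.12 (cv2) and the standard library are available. Lean on these libraries where they do the work, as an engineer would, in place of code of your own. Each camera call takes 0.05 s, during which the arm holds its last target. There are 200 camera calls.

## Working session

There is one attempt and no reset: what is moved stays moved. The work goes in short steps, Python scripts to look and compute and a shell command to move; the robot and the scene stay as the last step left them, time stands still between calls to the robot, and variables do not carry over. Pictures are saved under pics/ and viewed, at most 10 in all, crops included, and the job is handed in when it is done.

```bash
mkdir -p pics; python3 - <<'E'
from workcell import telemetry, optics
import cv2, numpy as np
s=telemetry.get_state(); print(s)
for n in ("scene","top"):
    p,d=optics.camera(n); cv2.imwrite(f"pics/{n}0.png",p); np.save(f"{n}0.npy",d); 
for n in ("scene","top","wrist"):
    print(n,optics.calibration(n))
E
```

```text
{'time': 0.0, 'joint_positions': array([-1.44616405e+00,  2.17775612e-01,  1.61496369e+00, -3.02947419e-06,
        1.31132515e+00, -1.12206100e-01]), 'joint_vel': array([-0.00033152,  0.00028338, -0.00092432,  0.00158648, -0.00108379,
       -0.00135668]), 'tau': array([-4.29088504e-04, -3.96846592e+01, -3.03852582e+01, -2.77019526e-04,
        9.73955495e-03, -1.70999343e-06]), 'tcp_pos': array([ 146.56166761, -606.75542928,  248.63949904]), 'orientation': array([-3.11713638e+00, -3.70865176e-01,  2.86985430e-05]), 'ft_force': array([ 0.22568959, -0.31752183, -0.48111542]), 'moment': array([-0.0184597 , -0.00229692,  0.02343582]), 'grip_force': 0.0, 'opening': 85.41391027374387}
scene {'vertical_fov': 57.435914305101036, 'cx': 256.2905355202771, 'cy': 191.5363732592206, 'world_to_cam': array([[ 8.26550860e-01,  5.62355028e-01, -2.38851146e-02,
        -4.69572476e+02],
       [-3.32930842e-01,  5.22677183e-01,  7.84834770e-01,
         1.40819493e+02],
       [ 4.53839983e-01, -6.40753763e-01,  6.19244608e-01,
        -1.18450559e+03],
       [ 0.00000000e+00,  0.00000000e+00,  0.0
[... 232 characters left out ...]

       [ 9.82197480e-01,  2.23787831e-02,  1.86513540e-01,
        -5.84146600e+02],
       [-1.86661871e-01,  4.71478205e-03,  9.82412905e-01,
        -1.24148518e+03],
       [ 0.00000000e+00,  0.00000000e+00,  0.00000000e+00,
         1.00000000e+00]])}
wrist {'vertical_fov': 65.70646984690485, 'cx': 252.5341737437677, 'cy': 194.4786806326149, 'mount': array([[-9.27353097e-05,  9.61005185e-01,  2.76530335e-01,
         7.03493548e+01],
       [ 9.99999261e-01,  4.24290325e-04, -1.13915156e-03,
        -4.44974217e-01],
       [-1.21205970e-03,  2.76530025e-01, -9.61004514e-01,
        -1.24070938e+02],
       [ 0.00000000e+00,  0.00000000e+00,  0.00000000e+00,
         1.00000000e+00]])}
```

View pics/scene0.png

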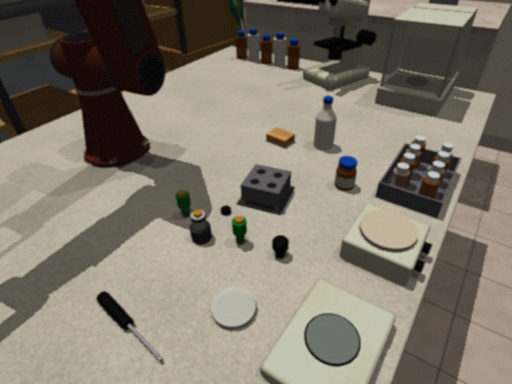

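View pics/top0.png

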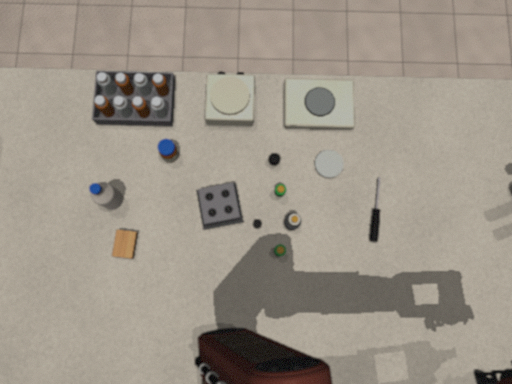

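The scene view shows the objective in its stand at about (199,228) and the block at (267,187). In the top view they are at (293,220) and (220,204). The green look-alikes are at (280,190) and (280,250) in the top view.

```bash
cat > h.py <<'E'
import numpy as np, cv2
from workcell import telemetry, optics
from scipy.spatial.transform import Rotation as R
def ray(name,u,v,T=None):
    """origin, direction in world. T = 4x4 tool->world for wrist"""
    c=optics.calibration(name); f=192/np.tan(np.radians(c["vertical_fov"])/2)
    x,y=(u-c["cx"])/f,(v-c["cy"])/f
    if name=="wrist":
        r=np.hypot(x,y); k=np.sin(r)/max(r,1e-9); d=np.array([x*k,-y*k,-np.cos(r)]); M=T@c["mount"]
    else:
        d=np.array([x,-y,-1.]); M=np.linalg.inv(c["world_to_cam"])
    return M[:3,3], M[:3,:3]@d
def tool(s):
    T=np.eye(4);T[:3,:3]=R.from_rotvec(s["orientation"]).as_matrix();T[:3,3]=s["tcp_pos"];return T
def tri(rays):
    A=[];b=[]
    for o,d in rays:
        d=d/np.linalg.norm(d);P=np.eye(3)-np.outer(d,d);A.append(P);b.append(P@o)
    A=np.vstack(A);b=np.hstack(b);x=np.linalg.lstsq(A,b,rcond=None)[0]
    return x,np.abs(A@x-b).max()
def onz(rr,z):
    o,d=rr; return o+d*(z-o[2])/d[2]
E
python3 - <<'E'
import cv2,numpy as np
a=cv2.imread("pics/top0.png")[170:270,185:318]; b=cv2.imread("pics/scene0.png")[155:255,170:303]
r=lambda i:cv2.resize(i,None,fx=6,fy=6,interpolation=cv2.INTER_CUBIC)
cv2.imwrite("pics/top1.png",r(a)); cv2.imwrite("pics/scene1.png",r(b))
E
```

```text
(no output)
```

View pics/top1.png

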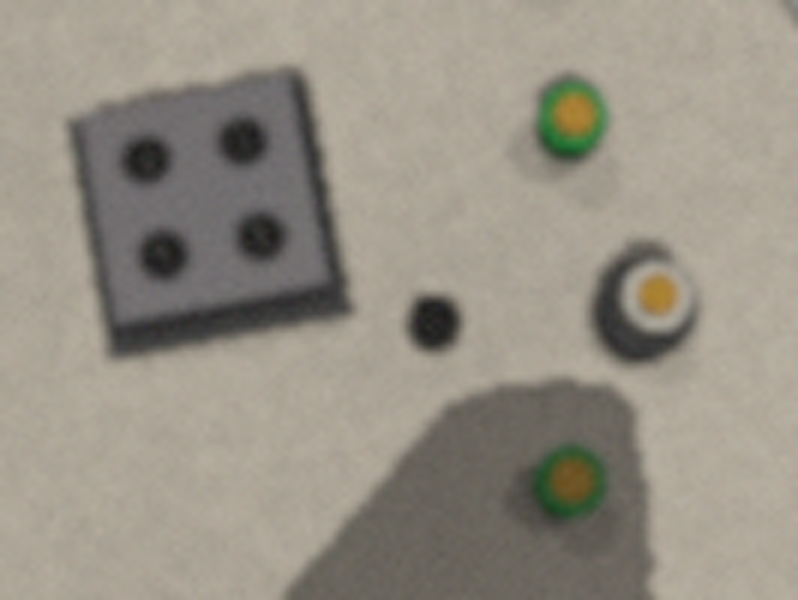

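View pics/scene1.png

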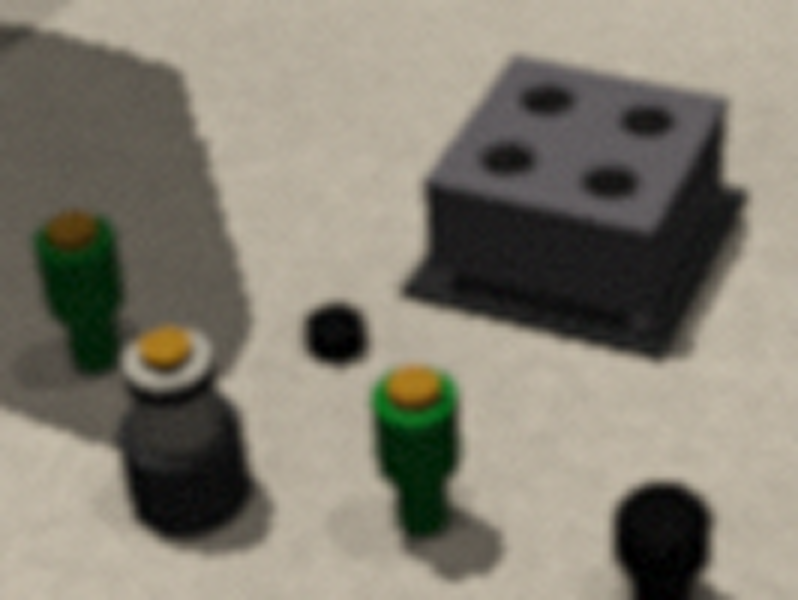

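The crops show the four socket mouths, in top crop pixels at (147,158), (243,140), (262,235) and (163,255). In the scene crop they are at (647,121), (610,182), (507,160) and (547,100). The thread centre is at (658,293) in the top crop and (166,345) in the scene crop.

```bash
python3 - <<'E'
from h import *
t=[(147,158),(243,140),(262,235),(163,255),(658,293),(433,322),(571,112),(570,480)]; s=[(647,121),(610,182),(507,160),(547,100),(166,345),(336,322),(414,385),(73,230)]
f=lambda p,x0,y0:(x0+(p[0]+.5)/6-.5,y0+(p[1]+.5)/6-.5)
P=[]
for a,b in zip(t,s):
    ra,rb=ray("top",*f(a,185,170)),ray("scene",*f(b,170,155)); p,e=tri([ra,rb]); P.append(p); print(p.round(1),round(e,1), onz(ra,62 if len(P)<5 else 82).round(1), onz(rb,62 if len(P)<5 else 82).round(1))
P=np.array(P); c=P[:4].mean(0); x=(P[0]+P[1]-P[2]-P[3])/2; y=(P[0]+P[3]-P[1]-P[2])/2
print(c,np.degrees(np.arctan2(x[1],x[0])),np.degrees(np.arctan2(-y[0],y[1])),np.linalg.norm(x),np.linalg.norm(y))
print(tool(telemetry.get_state()).round(3))
E
```

```text
[576.   93.2  60.7] 0.4 [576.1  93.4  62. ] [576.6  91.2  62. ]
[586.   46.5  60.3] 0.4 [586.1  46.8  62. ] [586.8  44.1  62. ]
[539.1  35.8  60.2] 0.4 [539.3  36.1  62. ] [540.2  33.4  62. ]
[528.3  83.7  60. ] 0.4 [528.4  83.9  62. ] [529.6  80.9  62. ]
[ 512.4 -154.5   80.9] 0.3 [ 512.5 -154.1   82. ] [ 513.1 -155.6   82. ]
[504.8 -49.2  11.8] 0.0 [496.2 -47.   82. ] [ 559.5 -110.    82. ]
[ 600.6 -113.6   72.8] 0.9 [ 599.6 -112.    82. ] [ 606.1 -122.4   82. ]
[ 423.2 -114.    71.7] 0.4 [ 422.9 -112.7   82. ] [ 433.3 -123.    82. ]
[557.35092598  64.78230897  60.2906468 ] 12.06187713736141 12.42160246913981 48.294047044121285 48.404008324753164
[[ 9.72000e-01  2.35000e-01 -0.00000e+00  1.46553e+02]
 [ 2.35000e-01 -9.72000e-01  2.00000e-03 -6.06869e+02]
 [ 0.00000e+00 -2.00000e-03 -1.00000e+00  2.48800e+02]
 [ 0.00000e+00  0.00000e+00  0.00000e+00  1.00000e+00]]
```

```bash
python3 -m pendant '[[0,0,0,3.5,-2.7,0,0],[0,0,0,3.5,-2.7,0,0],[0,0,0,3.5,-2.7,0,0],[0,0,0,3.5,-2.7,0,0],[0,0,0,3.5,-2.7,0,0],[0,0,0,3.5,-2.7,0,0],[0,0,0,3.5,-2.7,0,0],[0,0,0,3.5,-2.7,0,0],[0,0,0,3.5,-2.7,0,0],[0,0,0,3.5,-2.7,0,0]]'
python3 -m pendant '[[0,0,0,2.8,-2.1,1.0,0],[0,0,0,2.8,-2.1,1.0,0],[0,0,0,2.8,-2.1,1.0,0],[0,0,0,2.8,-2.1,1.0,0],[0,0,0,0,0,0.5,0],[0,0,0,0,0,0.4,0],[0,0,0,0,0,0,0],[0,0,0,0,0,0,0],[0,0,0,0,0,0,0],[0,0,0,0,0,0,0]]'
python3 - <<'E'
from h import *
s=telemetry.get_state(); p,d=optics.camera("wrist"); cv2.imwrite("pics/w1.png",p); T=tool(s); np.savez("w1.npz",T=T,d=d); print(s["time"],T.round(4),s["ft_force"],s["joint_positions"].round(2))
E
```

```text
time: 1.1
tcp_pos: [424.1, -261.2, 249.6]
orientation: [-3.119, -0.371, 0.0]
ft_force: [0.1, -0.6, -0.7]
opening: 85.2
grip_force: 0.0
time: 2.1
tcp_pos: [512.6, -155.9, 201.6]
orientation: [3.119, 0.369, 0.001]
ft_force: [-0.7, -0.2, -1.1]
opening: 85.3
grip_force: 0.0
2.1 [[ 9.724000e-01  2.333000e-01  9.000000e-04  5.126471e+02]
 [ 2.333000e-01 -9.724000e-01 -5.000000e-04 -1.559072e+02]
 [ 8.000000e-04  7.000000e-04 -1.000000e+00  2.015925e+02]
 [ 0.000000e+00  0.000000e+00  0.000000e+00  1.000000e+00]] [-0.72612251 -0.21668024 -1.14054849] [-0.43  0.07  1.87 -0.    1.2   0.91]
```

View pics/w1.png

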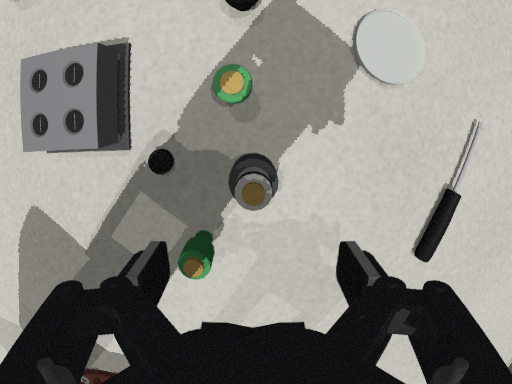

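The wrist view shows the objective's thread at (253,194), the stand around it, and the sockets at (39,81), (74,75), (74,121) and (40,124). One green lens, at (195,262), is left of the gripper's approach.

```bash
python3 - <<'E'
from h import *
z=np.load("w1.npz");T=z["T"]
im=cv2.imread("pics/w1.png"); print(z["d"][194,253])
# centroid of brown thread near (253,194)
hsv=cv2.cvtColor(im,cv2.COLOR_BGR2HSV)[180:210,238:270]; m=(hsv[...,1]>110)&(hsv[...,2]>50); v,u=np.nonzero(m); print(m.sum(),u.mean()+238,v.mean()+180)
r=ray("wrist",u.mean()+238,v.mean()+180,T); print(onz(r,82))
tp=ray("top",185+658.5/6-.5,170+293.5/6-.5); print("tri",tri([r,tp]))
C=[onz(ray("wrist",*p,T),62).round(1) for p in [(39,81),(74,75),(74,121),(40,124)]]; print(C,np.mean(C,0))
for p in [(39,81),(74,75),(74,121),(40,124)]: print(z["d"][p[1],p[0]])
E
```

```text
254.0797
427 253.0070257611241 193.44730679156908
[ 513.93281585 -155.93788865   82.        ]
tri (array([ 512.9558383 , -155.37341221,   78.00341063]), np.float64(0.8362716966229016))
[array([575.7,  89.5,  62. ]), array([585.6,  42.6,  62. ]), array([540. ,  33.4,  62. ]), array([530.5,  79.5,  62. ])] [557.95  61.25  62.  ]
241.07352
242.5326
255.79187
255.42477
```

```bash
python3 -m pendant '[[0,0,0,0.1,0,1.5,0],[0,0,0,0,0,1.7,0],[0,0,0,0,0,1.7,0],[0,0,0,0,0,1.7,0],[0,0,0,0,0,1.7,0],[0,0,0,0,0,1.5,0],[0,0,0,0,0,1.5,0],[0,0,0,0,0,1.3,0],[0,0,0,0,0,0.8,0],[0,0,0,0,0,0.4,0]]'
python3 -m pendant '[[0,0,0,0,0,0,0.3],[0,0,0,0,0,0,0.5],[0,0,0,0,0,0,1],[0,0,0,0,0,0,1],[0,0,0,0,0,0,1],[0,0,0,0,0,0,1],[0,0,0,0,0,0,1],[0,0,0,0,0,0,1],[0,0,0,0,0,0,1],[0,0,0,0,0,0,1]]'
```

```text
time: 3.15
tcp_pos: [513.2, -154.6, 61.9]
orientation: [-3.119, -0.371, 0.002]
ft_force: [-0.1, -0.4, -0.2]
opening: 85.6
grip_force: 0.0
time: 4.15
tcp_pos: [514.6, -155.2, 64.1]
orientation: [3.119, 0.371, 0.003]
ft_force: [0.5, 0.4, 5.8]
opening: 31.6
grip_force: 59.4
```

```bash
python3 -m pendant '[[0,0,0,0,0,-0.4,1],[0,0,0,0,0,-1,1],[0,0,0,0,0,-1.5,1],[0,0,0,0,0,-1.5,1],[0,0,0,0,0,-1.5,1],[0,0,0,0,0,-1.5,1],[0,0,0,0,0,-1.4,1],[0,0,0,0,0,-0.8,1],[0,0,0,0,0,0,1],[0,0,0,0,0,0,1]]'
python3 -m pendant '[[0,0,0,0.5,-1.2,0,1],[0,0,0,1.2,-2.5,0,1],[0,0,0,1.4,-3,0,1],[0,0,0,1.4,-3,0,1],[0,0,0,1.4,-3,0,1],[0,0,0,1.4,-3,0,1],[0,0,0,1.2,-2.5,0,1],[0,0,0,0.6,-1.3,0,1],[0,0,0,0.3,-0.6,0,1],[0,0,0,0,0,0,1]]'
python3 - <<'E'
from h import *
s=telemetry.get_state(); p,d=optics.camera("wrist"); cv2.imwrite("pics/w2.png",cv2.resize(p[60:340,110:410],None,fx=2,fy=2,interpolation=cv2.INTER_CUBIC)); T=tool(s); np.savez("w2.npz",T=T,d=d,p=p); print(s["time"],T.round(4),s["ft_force"],s["moment"],s["opening"])
E
```

```text
time: 5.15
tcp_pos: [513.4, -154.7, 158.9]
orientation: [-3.119, -0.371, 0.001]
ft_force: [-0.8, -0.0, -1.9]
opening: 31.3
grip_force: 59.9
time: 6.15
tcp_pos: [557.6, 63.1, 158.5]
orientation: [3.119, 0.373, -0.002]
ft_force: [-0.5, -0.3, -1.8]
opening: 31.4
grip_force: 60.0
6.15 [[ 9.718000e-01  2.357000e-01 -1.100000e-03  5.575687e+02]
 [ 2.357000e-01 -9.718000e-01 -3.000000e-04  6.307770e+01]
 [-1.100000e-03  0.000000e+00 -1.000000e+00  1.584713e+02]
 [ 0.000000e+00  0.000000e+00  0.000000e+00  1.000000e+00]] [-0.5091033  -0.29547006 -1.78573504] [ 0.02179865 -0.03939856 -0.02607909] 31.38703870737561
```

View pics/w2.png

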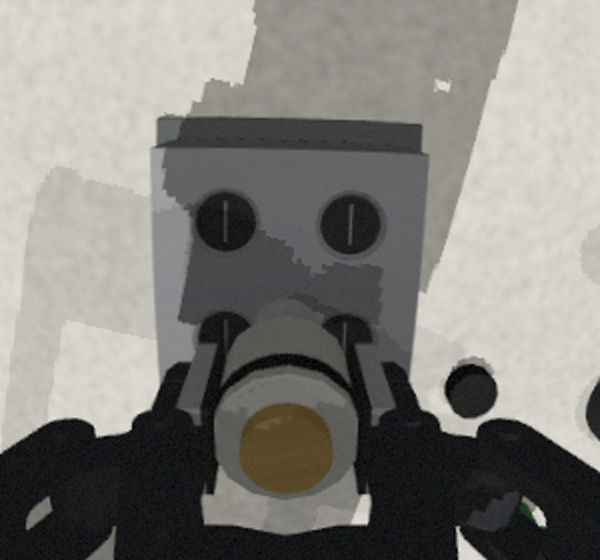

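The objective hangs upright in the fingers. In the crop its thread disc centre is at (287,447), and the two far sockets are at (226,221) and (351,224).

```bash
python3 - <<'E'
from h import *
z=np.load("w2.npz");T=z["T"];p=z["p"];I=np.linalg.inv(T)
g=lambda a:(110+(a[0]+.5)/2-.5,60+(a[1]+.5)/2-.5)
def ontool(uv,zt):
    o,d=ray("wrist",*uv,np.eye(4)); return o+d*(zt-o[2])/d[2]
for zt in (-19,-17): print("thread",ontool(g((287,447)),zt).round(2))
print("edges",[ontool(g(a),-19).round(2) for a in [(240,447),(333,447),(287,403),(287,492)]])
hz=158.8-62
for a in [(226,221),(351,224)]:
    t=ontool(g(a),hz); w=T@np.r_[t,1]; print("socket tool",t.round(2),"world",w[:3].round(1))
d=z["d"]; u,v=map(int,g((290,180))); print("block top depth",d[v,u])
def fromdepth(a):
    o,dd=ray("wrist",*g(a),np.eye(4)); u,v=map(int,np.round(g(a))); c=optics.calibration("wrist")["mount"]
    ax=-c[:3,2]; return o+dd*d[v,u]/(dd@ax)
for a in [(290,180),(170,250),(290,250),(287,447),(230,447)]: print(a,fromdepth(a).round(1))
E
```

```text
thread [  1.7   -0.03 -19.  ]
thread [  0.39  -0.02 -17.  ]
edges [array([  1.62,  -9.82, -19.  ]), array([  1.59,   9.56, -19.  ]), array([ 12.3 ,  -0.04, -19.  ]), array([-1.026e+01, -1.000e-02, -1.900e+01])]
socket tool [ 25.95 -22.8   96.8 ] world [577.3  91.3  61.6]
socket tool [24.78 24.71 96.8 ] world [587.4  44.9  61.6]
block top depth 218.97931
(290, 180) [41.5  1.5 97.3]
(170, 250) [ 14.8 -44.9  96.4]
(290, 250) [14.8  1.5 95.8]
(287, 447) [  0.9  -0.  -17.7]
(230, 447) [ -3.2 -12.7 -11.7]
```

```bash
python3 -m pendant '[[0,0,0,0.4,0.4,0,1],[0,0,0,0.8,0.87,0,1],[0,0,0,0.8,0.8,0.3,1],[0,0,0,0.38,0.4,0.4,1],[0,0,0,0,0,0.7,1],[0,0,0,0,0,0.7,1],[0,0,0,0,0,0.6,1],[0,0,0,0,0,0.5,1],[0,0,0,0,0,0,1],[0,0,0,0,0,0,1]]'
python3 - <<'E'
from h import *
s=telemetry.get_state(); p,d=optics.camera("wrist"); cv2.imwrite("pics/w3.png",cv2.resize(p[180:330,170:350],None,fx=4,fy=4,interpolation=cv2.INTER_CUBIC)); T=tool(s); np.savez("w3.npz",T=T,d=d,p=p); print(s["time"],T.round(4)[:,3],s["ft_force"])
E
```

```text
time: 7.2
tcp_pos: [586.6, 44.4, 126.8]
orientation: [-3.119, -0.372, 0.001]
ft_force: [-0.2, -0.8, -0.7]
opening: 31.4
grip_force: 60.0
7.2 [586.6378  44.4195 126.8386   1.    ] [-0.18617928 -0.80094073 -0.67041772]
```

View pics/w3.png

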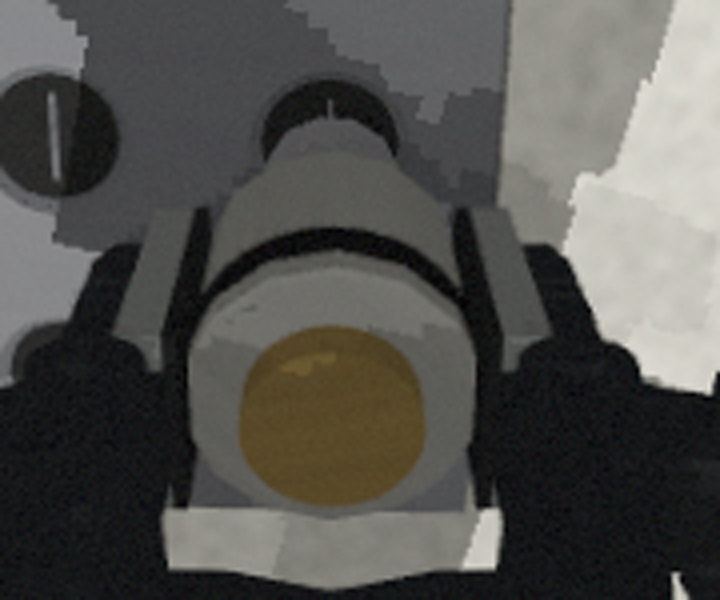

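The nose sits over the socket: barrel edges at crop x 271 to 397, socket x 261 to 398. The nose front edge is at y 117 and the socket's front edge at y 80.

```bash
python3 - <<'E'
from h import *
g=lambda a:(170+(a[0]+.5)/4-.5,180+(a[1]+.5)/4-.5)
def ot(a,zt):
    o,d=ray("wrist",*g(a),np.eye(4)); return (o+d*(zt-o[2])/d[2]).round(2)
for zt in (55.3,58.3): print("nose front",ot((334,117),zt))
print("barrel sides",ot((271,150),52),ot((397,150),52))
for zt in (64,65,67.5): print("mouth front",zt,ot((330,80),zt),ot((261,135),zt),ot((398,135),zt))
print("other socket", ot((0,137),64.8),ot((119,135),64.8),ot((57,72),64.8),ot((57,197),64.8))
print("thread",ot((332,416),-17.7))
E
```

```text
nose front [ 9.19  0.14 55.3 ]
nose front [ 8.17  0.15 58.3 ]
barrel sides [ 4.8  -9.81 52.  ] [ 4.79 10.09 52.  ]
mouth front 64 [12.69 -0.49 64.  ] [  3.02 -12.09  64.  ] [ 3.01 10.93 64.  ]
mouth front 65 [12.38 -0.49 65.  ] [  2.66 -12.15  65.  ] [ 2.65 10.99 65.  ]
mouth front 67.5 [11.62 -0.49 67.5 ] [  1.77 -12.31  67.5 ] [ 1.76 11.14 67.5 ]
other socket [  2.04 -57.66  64.8 ] [  2.62 -36.45  64.8 ] [ 13.81 -46.56  64.8 ] [ -9.02 -48.27  64.8 ]
thread [  0.66  -0.28 -17.7 ]
```

```bash
python3 -m pendant '[[0,0,0,0.08,-0.03,0.12,1],[0,0,0,0,0,0.12,1],[0,0,0,0,0,0.12,1],[0,0,0,0,0,0.12,1],[0,0,0,0,0,0.12,1],[0,0,0,0,0,0.12,1],[0,0,0,0,0,0.12,1],[0,0,0,0,0,0.12,1],[0,0,0,0,0,0.12,1],[0,0,0,0,0,0.12,1]]'; python3 -c "
from h import *
s=telemetry.get_state();print(s['tcp_pos'],s['ft_force'],s['moment'])"
```

```text
time: 8.25
tcp_pos: [587.6, 44.7, 114.9]
orientation: [3.12, 0.371, 0.0]
ft_force: [-0.0, 1.3, -1.1]
opening: 31.6
grip_force: 60.0
[587.59614858  44.65975069 114.93351032] [-0.00866068  1.27281562 -1.12492595] [ 0.04529331 -0.04063838 -0.01579403]
```

```bash
python3 -m pendant '[[0,0,0,0,0,0.12,1],[0,0,0,0,0,0.12,1],[0,0,0,0,0,0.12,1],[0,0,0,0,0,0.12,1],[0,0,0,0,0,0.12,1],[0,0,0,0,0,0.12,1],[0,0,0,0,0,0.12,1],[0,0,0,0,0,0.12,1],[0,0,0,0,0,0.12,1],[0,0,0,0,0,0.12,1]]'; python3 -c "
from h import *
s=telemetry.get_state();print(s['tcp_pos'],s['ft_force'],s['moment'])"
```

```text
time: 9.25
tcp_pos: [587.6, 44.8, 103.3]
orientation: [-3.119, -0.371, -0.0]
ft_force: [-0.9, -0.2, 2.8]
opening: 31.5
grip_force: 60.7
[587.58194282  44.80333868 103.33996438] [-0.88419382 -0.18358851  2.79036196] [0.10518629 0.3608457  0.03507996]
```

```bash
python3 -m pendant '[[0,0,0,0,0,0.08,1],[0,0,0,0,0,0.08,1],[0,0,0,0,0,0.08,1],[0,0,0,0,0,0.08,1],[0,0,0,0,0,0.08,1],[0,0,0,0,0,0.08,1],[0,0,0,0,0,0.08,1],[0,0,0,0,0,0.08,1],[0,0,0,0,0,0,1],[0,0,0,0,0,0,1]]'; python3 -m pendant '[[0,0,0,0,0,0.05,1],[0,0,0,0,0,0.05,1],[0,0,0,0,0,0.05,1],[0,0,0,0,0,0.05,1],[0,0,0,0,0,0,1],[0,0,0,0,0,0,1],[0,0,0,0,0,0,1],[0,0,0,0,0,0,1],[0,0,0,0,0,0,1],[0,0,0,0,0,0,1]]'
```

```text
time: 10.25
tcp_pos: [587.5, 44.7, 96.2]
orientation: [-3.119, -0.371, -0.0]
ft_force: [-1.7, 0.9, 2.2]
opening: 31.3
grip_force: 60.7
time: 11.25
tcp_pos: [587.5, 44.7, 94.5]
orientation: [-3.12, -0.371, 0.0]
ft_force: [-1.8, 1.6, 4.1]
opening: 31.6
grip_force: 60.7
```

```bash
python3 -m pendant '[[0,0,0,0,0,0.04,1],[0,0,0,0,0,0.04,1],[0,0,0,0,0,0.04,1],[0,0,0,0,0,0,1],[0,0,0,0,0,0,1],[0,0,0,0,0,0,1],[0,0,0,0,0,0,1],[0,0,0,0,0,0,1],[0,0,0,0,0,0,1],[0,0,0,0,0,0,1]]'
```

```text
time: 12.25
tcp_pos: [587.4, 44.7, 93.1]
orientation: [-3.12, -0.371, 0.0]
ft_force: [-0.7, 0.7, 0.5]
opening: 31.6
grip_force: 60.6
```

```bash
python3 -m pendant '[[0,0,0,0,0,0.05,1],[0,0,0,0,0,0.05,1],[0,0,0,0,0,0.05,1],[0,0,0,0,0,0.05,1],[0,0,0,0,0,0,1],[0,0,0,0,0,0,1],[0,0,0,0,0,0,1],[0,0,0,0,0,0,1],[0,0,0,0,0,0,1],[0,0,0,0,0,0,1]]'; python3 -m pendant '[[0,0,0,0,0,0.05,1],[0,0,0,0,0,0.05,1],[0,0,0,0,0,0.05,1],[0,0,0,0,0,0,1],[0,0,0,0,0,0,1],[0,0,0,0,0,0,1],[0,0,0,0,0,0,1],[0,0,0,0,0,0,1],[0,0,0,0,0,0,1],[0,0,0,0,0,0,1]]'
```

```text
time: 13.25
tcp_pos: [587.5, 44.7, 91.4]
orientation: [-3.12, -0.371, 0.0]
ft_force: [-2.7, 1.5, 3.4]
opening: 31.4
grip_force: 60.7
time: 14.25
tcp_pos: [587.5, 44.7, 89.9]
orientation: [-3.12, -0.371, -0.0]
ft_force: [-2.8, 2.4, 3.7]
opening: 31.5
grip_force: 60.7
```

```bash
python3 -m pendant '[[0,0,0,0,0,0.05,1],[0,0,0,0,0,0.05,1],[0,0,0,0,0,0.05,1],[0,0,0,0,0,0.05,1],[0,0,0,0,0,0,1],[0,0,0,0,0,0,1],[0,0,0,0,0,0,1],[0,0,0,0,0,0,1],[0,0,0,0,0,0,1],[0,0,0,0,0,0,1]]'; python3 -m pendant '[[0,0,0,0,0,0.04,1],[0,0,0,0,0,0.04,1],[0,0,0,0,0,0.04,1],[0,0,0,0,0,0,1],[0,0,0,0,0,0,1],[0,0,0,0,0,0,1],[0,0,0,0,0,0,1],[0,0,0,0,0,0,1],[0,0,0,0,0,0,1],[0,0,0,0,0,0,1]]'
```

```text
time: 15.25
tcp_pos: [587.5, 44.7, 87.6]
orientation: [-3.12, -0.371, 0.0]
ft_force: [-0.8, 1.5, 0.8]
opening: 31.4
grip_force: 60.6
time: 16.25
tcp_pos: [587.5, 44.7, 86.7]
orientation: [-3.12, -0.371, -0.0]
ft_force: [-2.2, 1.5, 3.4]
opening: 31.4
grip_force: 60.7
```

```bash
python3 -m pendant '[[0,0,0,0,0,0.03,1],[0,0,0,0,0,0.03,1],[0,0,0,0,0,0.03,1],[0,0,0,0,0,0,1],[0,0,0,0,0,0,1],[0,0,0,0,0,0,1],[0,0,0,0,0,0,1],[0,0,0,0,0,0,1],[0,0,0,0,0,0,1],[0,0,0,0,0,0,1]]'; python3 -m pendant '[[0,0,0,0,0,0.03,1],[0,0,0,0,0,0.03,1],[0,0,0,0,0,0.03,1],[0,0,0,0,0,0,1],[0,0,0,0,0,0,1],[0,0,0,0,0,0,1],[0,0,0,0,0,0,1],[0,0,0,0,0,0,1],[0,0,0,0,0,0,1],[0,0,0,0,0,0,1]]'
```

```text
time: 17.25
tcp_pos: [587.5, 44.7, 86.2]
orientation: [3.12, 0.371, -0.0]
ft_force: [-3.9, 1.4, 5.3]
opening: 31.3
grip_force: 60.7
time: 18.25
tcp_pos: [587.6, 44.7, 86.1]
orientation: [3.12, 0.371, -0.001]
ft_force: [-6.6, 1.9, 9.8]
opening: 31.4
grip_force: 61.0
```

```bash
python3 -m pendant '[[0,0,0,0,0,0.03,1],[0,0,0,0,0,0.03,1],[0,0,0,0,0,0.02,1],[0,0,0,0,0,0,1],[0,0,0,0,0,0,1],[0,0,0,0,0,0,1],[0,0,0,0,0,0,1],[0,0,0,0,0,0,1],[0,0,0,0,0,0,1],[0,0,0,0,0,0,1]]'; python3 - <<'E'
from h import *
s=telemetry.get_state(); print(s["tcp_pos"],s["ft_force"],s["moment"])
p,d=optics.camera("scene"); a=cv2.resize(p[150:215,230:310],None,fx=5,fy=5,interpolation=cv2.INTER_CUBIC)
p,d=optics.camera("wrist"); b=cv2.resize(p[190:320,180:340],None,fx=2.5,fy=2.5,interpolation=cv2.INTER_CUBIC)
cv2.imwrite("pics/home.png",np.hstack([a[:325],b[:325]]))
E
```

```text
time: 19.25
tcp_pos: [587.6, 44.7, 86.1]
orientation: [3.12, 0.371, -0.001]
ft_force: [-7.9, 2.3, 13.5]
opening: 31.5
grip_force: 61.3
[587.59244841  44.65802783  86.08889071] [-7.86666083  2.31121308 13.50554995] [ 0.31247634  1.25748649 -0.02688773]
```

View pics/home.png

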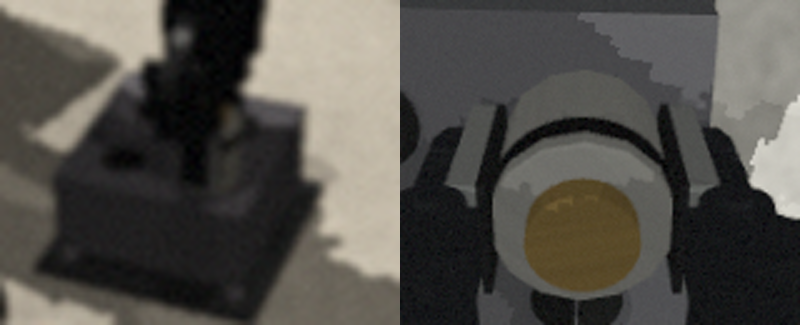

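The shoulder is seated. The measured height stays at 86.1 mm, which matches the shoulder height, while the force rises, so this isn't the 1 mm per 6 N spring. The picture shows no gap. Next I ease the side preload and release.

```bash
python3 -m pendant '[[0,0,0,-0.05,0,0,1],[0,0,0,-0.05,0,0,1],[0,0,0,0,0,0,1],[0,0,0,0,0,0,1],[0,0,0,0,0,0,1],[0,0,0,0,0,0,1],[0,0,0,0,0,0,1],[0,0,0,0,0,0,1],[0,0,0,0,0,0,1],[0,0,0,0,0,0,1]]'; python3 -m pendant '[[0,0,0,0,0,0,0.6],[0,0,0,0,0,0,0.55],[0,0,0,0,0,0,0.5],[0,0,0,0,0,0,0.45],[0,0,0,0,0,0,0.4],[0,0,0,0,0,0,0.3],[0,0,0,0,0,0,0.3],[0,0,0,0,0,0,0.3],[0,0,0,0,0,0,0.3],[0,0,0,0,0,0,0.3]]'
```

```text
time: 20.35
tcp_pos: [587.5, 44.7, 86.1]
orientation: [-3.119, -0.371, -0.003]
ft_force: [-5.0, 3.6, 11.3]
opening: 31.2
grip_force: 61.3
time: 21.35
tcp_pos: [586.6, 44.4, 84.2]
orientation: [3.12, 0.371, 0.0]
ft_force: [-0.2, -0.4, -0.4]
opening: 59.3
grip_force: 0.0
```

```bash
python3 -m pendant '[[0,0,0,0,0,-0.3,0.3],[0,0,0,0,0,-0.8,0.3],[0,0,0,0,0,-1.5,0.3],[0,0,0,0,0,-2,0.3],[0,0,0,0,0,-2,0.3],[0,0,0,0,0,-2,0.3],[0,0,0,0,0,-2,0.3],[0,0,0,0,0,-1.4,0.3],[0,0,0,0,0,0,0.3],[0,0,0,0,0,0,0.3]]'; python3 - <<'E'
from h import *
s=telemetry.get_state(); p,d=optics.camera("wrist"); T=tool(s)
c=optics.calibration("wrist")["mount"]
# height map from wrist depth
v,u=np.mgrid[0:384,0:512]; m=optics.calibration("wrist"); f=192/np.tan(np.radians(m["vertical_fov"])/2)
x,y=(u-m["cx"])/f,(v-m["cy"])/f; r=np.hypot(x,y)+1e-9; k=np.tan(r)/r
P=np.stack([x*k*d,-y*k*d,-d,np.ones_like(d)],-1)@(T@c).T
for n,a in (("body top",13.5),("thread",4)):
    rr=np.hypot(P[...,0]-587.5,P[...,1]-44.7); q=(rr<a)&(rr>(11 if a>5 else 0))&(P[...,2]>70); print(n,q.sum(),np.median(P[q],0)[:3], np.linalg.lstsq(np.c_[P[q][:,:2]-[587.5,44.7],np.ones(q.sum())],P[q][:,2],rcond=None)[0])
q=(abs(P[...,0]-587)<60)&(abs(P[...,1]-45)<60)&(abs(P[...,2]-62)<4); print("block",np.median(P[q][:,2]))
cv2.imwrite("pics/end.png",p)
E
```

```text
time: 22.35
tcp_pos: [586.6, 44.4, 204.5]
orientation: [3.119, 0.371, 0.001]
ft_force: [0.1, 0.4, -0.1]
opening: 59.5
grip_force: 0.0
body top 2297 [597.50395118  47.33190879 271.93938805] [ 10.57224598   2.5887787  152.43276297]
thread 76 [587.55489066  44.83021132 104.3490657 ] [-2.32637840e-03 -1.98885476e-02  1.04289684e+02]
block 61.86857963961705
```

View pics/end.png

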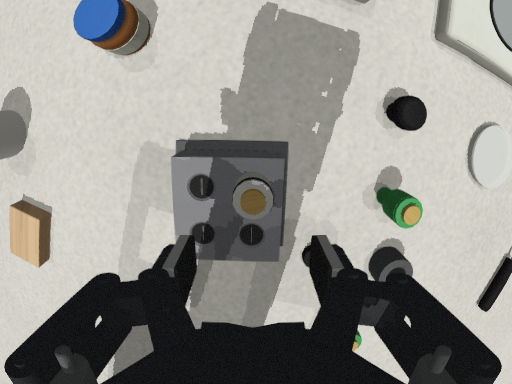

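The objective stands upright in its socket at (253,200). Its thread top is 42.4 mm above the block, against 42 expected when fully home. The arm is clear, and nothing else in view looks moved.

```bash
python3 -c "
from workcell import job; print(job.sign_off())"
```

```text
the job is handed in; nothing more can be done
None
```

The objective is parked nose down and upright in the empty socket, shoulder flush on the block to within 0.5 mm, and let go. The first socket tried was the empty one, the highest wrist force read was about 16 N, and the job was handed in at about 22 s.

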